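# Clamp the olive-wood spoon for sanding

## Robot

A 6-joint arm with a two-finger parallel gripper is mounted at the origin on the work surface. World frame = base frame: x ahead of the robot, y to its left, z up, the work surface at z = 0. Lengths are in m, angles in rad, forces in N, time in s.
With the tool pointing down it reaches from about 0.325 to 0.9 m from the base axis. Payload 6.1 kg.
Tool frame: the origin (TCP) lies midway between the tips of the shut fingers; the grasp point (between the pads) lies 19 mm behind it; z points along the fingers, y is the line along which they close (so a half turn about z gives the same grasp; the last joint's range is limited). The gripper opens to 85 mm and grips with 20 to 120 N. Pads are 22 mm wide; open, the fingers measure 114 mm over their backs; the gripper's body (76 mm by 85 mm) begins 54 mm behind the grasp point. The pads swing forward as they close: fully open they stand 13 mm farther back than shut.
Start: joints at [1.031, 0.22, 1.526, -0, 1.395, -0.126], TCP at [0.251, 0.572, 0.231] pointing down, gripper open.
Joint ranges: [-2.98, 2.98], [-0.91, 2.08], [0.09, 2.57], [-1.24, 4.39], [0.2, 2.65], [-2.68, 2.68]. Speed limits (rad/s): [2.57, 2.57, 3.01, 3.14, 3.14, 3.14].

## Interface

Orientations are given as [roll, pitch, yaw] about the fixed x, y, z axes, in that order (R = Rz(yaw) Ry(pitch) Rx(roll)).
In Python, from plant import movep, move_l, set_joints, gripper_to, hold, inverse_kinematics, observe, get_image, get_calibration, Unreachable, job_done gives the robot as it stands. Calls block until the motion is done:
- movep(position, orientation): joint-space move of the TCP to a pose.
- move_l(position, feed=0.15, rotation=None, max_force=None): straight line of the TCP; rotation=None keeps the orientation; feed is the mean speed in m/s. With max_force (N) it stops when the force on the tool has changed by that much, and returns True; else False.
- set_joints(angles): joint-space move.
- gripper_to(opening, f_grip=None): finger opening in m; f_grip is the grip in N (None keeps the last); returns when the fingers have stopped.
- hold(seconds).
- inverse_kinematics(position, orientation): joint angles nearest the present ones, or None.
- observe(): the state.
- get_image(name): name is "side" or "top"; returns (picture, depth): 420x560x3 uint8, red, green, blue; 420x560 float32, m along the optical axis (not along the pixel's ray), 0 where there is no reading.
- get_calibration(name): a dict with "intrinsics" (3x3 intrinsics, pixels), "dist_coeffs" ([k1, k2, p1, p2, k3] as OpenCV has them; the pictures are not rectified), "world_from_camera" (4x4, takes a point from camera to world coordinates). Camera axes: x right, y down, z forward; pixel columns grow to the right and rows downward; lengths in m; the calibration is good to about 2 mm. A picture is of the moment at which its call begins. get_calibration takes no time and is no camera call.
A pose or a line that the arm cannot do raises Unreachable and nothing moves.
- job_done(): hands the job in; it is judged then, once.
The state is a dict: "time_s": time; "q": joint angles; "joint_velocities": joint speeds; "joint_torque": joint torques, N m; "eef_pos": TCP position; "tcp_rot": TCP orientation; "ft_force": force on the tool from outside, world axes, zero at the start; "torque": the same for the moment, N m; "opening": finger opening in m; "grasp_force": force on a finger pad.
Only numpy, scipy, OpenCV 4.12 (cv2) and the standard library are available. Lean on these libraries where they do the work, as an engineer would, in place of code of your own. Each camera call takes 0.05 s, during which the arm holds its last target. There are 200 camera calls.

## Task

Clamp the olive-wood spoon in the sill clamp, ready for sanding: lay the middle of its handle along the cork rest, slid back against the clamp's post, and let go of it; then turn the knurled thumbscrew clockwise until its foot seats on the handle and the resistance clearly rises, and stop there, so that the spoon is held firmly but the wood is not bruised. Be gentle throughout, let go of everything, and do not disturb the other things on the sill.

Things in the scene. Friction and masses are not known exactly. Their poses are not given: they have to be found in the camera images.
- clamp: Aluminium C-clamp fixed to the sill. Base plate 100 x 100 x 12 mm. Post 40 mm wide (y), front face 9 mm behind (+x of) the screw axis. Arm 34 mm wide over the rest, from the post to 18 mm in front of the axis, underside 58 mm and top 78 mm above the sill. Origin: on the sill, on the screw axis. x points from the open mouth to the post (open to -x and both y sides), y along the rest, z up.
- rest: Cork-faced rest of the clamp, under the arm, on which the handle is laid: 40 mm (x) x 90 mm (y), flat top 25 mm above the sill, from 31 mm in front of the screw axis back to the post. It gives 1 mm under 25 N. Origin: centre of its underside, 12 mm above the sill. Axes as the clamp.
- rest_mid (a point): Point on the screw axis at the rest's top surface, 25 mm above the sill; axes as the clamp. A handle lying against the post has its centre line 2 mm behind (+x of) this point and 7 mm above it.
- screw_head (a point): Centre of the knurled brass thumbscrew head: upright cylinder 30 mm across, 24 mm tall (88 to 112 mm above the sill), 10 mm clear above the arm. It turns in place, never rising or sinking. Clockwise from above drives the round steel foot (18 mm across, under the arm) down 4 mm per rad; at the start it hangs 5 to 10 mm above a laid handle's top, so 1.2 to 2.5 rad are free: regrasp.
- screw_top (a point): Centre of the screw head's top face, 112 mm above the sill. Friction in the screw: a steady 0.24 N m while it turns; paused, the reading can sit anywhere within that either way, so compare like with like. Once the foot seats, torque rises 0.004 N m per N of clamping force, about 0.25 N m (62 N) per rad. Snug is 20 to 25 N, a rise of 0.08 to 0.1 N m; 10 N is loose, 42 N too tight. It stays as left.
- handle_mid (a point): Centre of the olive-wood spoon's handle, half-way up. The handle is a bar 200 mm long (x, 100 mm either way), 14 mm wide (y), 14 mm tall (z). The round bowl, 56 mm across, 16 mm tall, is centred 124 mm from here to +x. About 60 g, balance point about 25 mm from here to the bowl. It starts flat on the sill, nearer the robot than the clamp.
- spoon: The same spoon; origin under handle_mid on the handle's underside. x along the handle towards the bowl, z up.
- jar: Bystander: small glass jar with steel lid, 60 mm across, 75 mm tall. Origin: centre of its underside.
- cup: Bystander: stainless measuring cup, 72 mm across, 55 mm tall, with a flat handle 75 mm long. Origin: centre of its underside.
- pruner: Bystander: aluminium bypass pruner lying flat, about 180 mm long, 20 mm tall. Origin: under its pivot.
- rosemary: Bystander: rosemary in a white ceramic pot 120 mm across, 100 mm tall, about 290 mm with its twigs. Origin: centre of its underside.
- clay_pot: Bystander: empty terracotta pot 84 mm across, 70 mm tall. Origin: centre of its underside.
- sanding_block: Bystander: cork sanding block 100 x 60 x 32 mm, behind the clamp. Origin: centre of its underside.

How it is judged:
On the way, in this order (a step that is already met when the one before it is completed fails the run):
1. the spoon's handle lies on the rest, back against the post, let go and not yet clamped (x of handle_mid in the frame of clamp between -0.004 and 0.006 m and y of handle_mid in the frame of clamp between -0.05 and 0.05 m and z of handle_mid in the frame of clamp between 0.027 and 0.036 m and angle between the x axis of spoon and the y axis of clamp, either way round below 0.12 rad and contact force between rest and spoon below 6 N and contact force between the fingers and spoon below 0.2 N and linear speed of spoon below 0.02 m/s), for 0.2 s.
2. the thumbscrew has been turned until its foot presses the handle on the rest with more than 10 N (x of handle_mid in the frame of clamp between -0.004 and 0.006 m and y of handle_mid in the frame of clamp between -0.05 and 0.05 m and z of handle_mid in the frame of clamp between 0.027 and 0.036 m and angle between the x axis of spoon and the y axis of clamp, either way round below 0.12 rad and contact force between rest and spoon above 10 N), for 0.2 s.
At the end, for the whole second after the job is handed in: Spoon at rest and let go; handle on the rest, against the post (centre line 4 mm in front of to 6 mm behind the screw axis; flush is 2 mm behind), parallel to the rest within 0.12 rad, its middle within 50 mm of the screw axis; the foot clamps it with 10 to 42 N (all of step 2 and contact force between rest and spoon below 42 N and linear speed of spoon below 0.01 m/s); the robot touches nothing.
It fails at once if the handle is pressed on the rest with more than 50 N (wood bruised) (contact force between rest and spoon above 50 N).
It fails at once if a bystander is moved by more than 20 mm (distance of any of jar, cup, pruner, rosemary, clay_pot, sanding_block from where it was at the start of the episode above 0.02 m).
It also fails if it takes over 67 s, if anything falls off the work surface, if the arm or the gripper's body presses on something with over 40 N, if the wrist force passes 120 N, or if a joint passes its speed limit or range.

## Working session

There is one attempt and no reset: what is moved stays moved. The work goes in short steps, each a Python script; the robot and the scene stay as the last script left them, time stands still between calls to the robot, and variables do not carry over. Pictures are saved under pics/ and viewed, at most 10 in all, crops included, and the job is handed in when it is done.

```bash
mkdir -p pics; ls; python3 - <<'E'
from plant import *
import cv2,numpy as np
for n in("top","side"):
    p,d=get_image(n); cv2.imwrite(f"pics/{n}0.png",p[:,:,::-1]); np.savez(f"{n}0.npz",p=p,d=d)
    c=get_calibration(n); print(n,np.round(c["intrinsics"],1).tolist(),c["dist_coeffs"],np.round(c["world_from_camera"],3).tolist())
print(observe())
E
```

```text
pics
top [[432.1, 0.0, 267.4], [0.0, 432.1, 212.5], [0.0, 0.0, 1.0]] [-0.10722709  0.          0.          0.          0.        ] [[-0.021, -0.991, 0.134, 0.454], [-1.0, 0.023, 0.013, -0.005], [-0.016, -0.133, -0.991, 1.127], [0.0, 0.0, 0.0, 1.0]]
side [[491.2, 0.0, 278.7], [0.0, 491.2, 211.8], [0.0, 0.0, 1.0]] [-0.15806398  0.          0.          0.          0.        ] [[0.831, -0.418, 0.368, 0.086], [-0.557, -0.63, 0.542, -0.721], [0.005, -0.655, -0.756, 1.098], [0.0, 0.0, 0.0, 1.0]]
{'time_s': 0.1, 'q': array([ 1.03090752e+00,  2.21166863e-01,  1.52749238e+00,  1.26769408e-05,
        1.39467929e+00, -1.26097465e-01]), 'joint_velocities': array([ 0.00057089, -0.0001632 , -0.00507578,  0.00225579, -0.00098635,
       -0.0012611 ]), 'joint_torque': array([ 1.22045323e-03, -4.98239958e+01, -3.90549088e+01, -7.92839774e-05,
        5.47642776e-03, -1.17380164e-04]), 'eef_pos': array([0.25102294, 0.57178959, 0.23029877]), 'tcp_rot': array([-3.13986220e+00, -2.31945870e-04,  2.72779888e+00]), 'ft_force': array([0.21727955, 0.66145824, 0.44013324]), 'torque': array([ 0.01033802,  0.01020429, -0.02390026]), 'grasp_force': 0.0, 'opening': 0.08555939309311276}
```

View pics/top0.png

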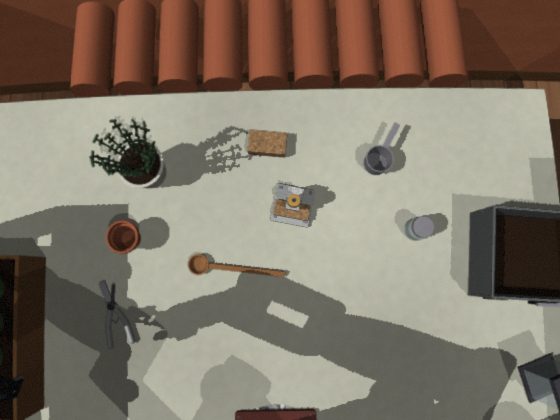

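View pics/side0.png

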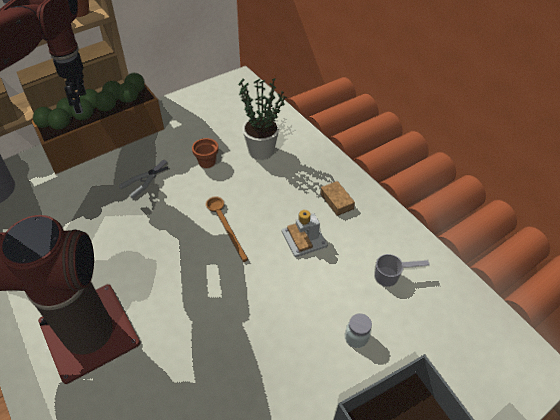

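The top view shows the spoon from its bowl at (200,264) to the handle end at (284,273). The brass screw head is at (293,200) with the post on the far side, and the clamp is turned slightly. The bystanders are well clear.

```bash
cat > h.py <<'E'
from plant import *
import cv2,numpy as np
def ray(n,uv,z):
    c=get_calibration(n);T=c["world_from_camera"]
    uv=np.asarray(uv,float).reshape(-1,1,2)
    p=cv2.undistortPoints(uv,c["intrinsics"],c["dist_coeffs"])[:,0]
    d=np.c_[p,np.ones(len(p))]@T[:3,:3].T;o=T[:3,3]
    return o+d*((z-o[2])/d[:,2])[:,None]
def mask(p,lo,hi,box):
    h=cv2.cvtColor(p,cv2.COLOR_RGB2HSV);m=cv2.inRange(h,lo,hi);k=np.zeros_like(m)
    x0,y0,x1,y1=box;k[y0:y1,x0:x1]=m[y0:y1,x0:x1];return k
def largest(m):
    return max(cv2.findContours(m,cv2.RETR_EXTERNAL,cv2.CHAIN_APPROX_NONE)[0],key=cv2.contourArea)
E
python3 - <<'E'
from h import *
for n,sb,cb in(("top",(180,245,300,285),(265,175,325,235)),("side",(200,190,255,270),(275,195,335,265))):
    f=np.load(n+"0.npz");p,d=f["p"],f["d"]
    m=mask(p,(5,90,60),(20,255,255),sb);c=largest(m)
    f_=np.zeros_like(m);cv2.drawContours(f_,[c],-1,255,-1)
    ys,xs=np.nonzero(f_);w=ray(n,np.c_[xs,ys],0.014)[:,:2]
    mu=w.mean(0);ax=np.linalg.svd(w-mu,full_matrices=False)[2][0];ax*=np.sign(ax[1])
    t=(w-mu)@ax
    # handle only: first 170mm from tail
    hsel=t<t.min()+0.17;wh=w[hsel];mh=wh.mean(0);ah=np.linalg.svd(wh-mh,full_matrices=False)[2][0];ah*=np.sign(ah[1])
    th=(w-mh)@ah;print(n,"spoon len",np.ptp(th),"tail",mh+ah*th.min(),"mid",mh+ah*(th.min()+.1),"yaw",np.arctan2(ah[1],ah[0]))
    m=mask(p,(17,120,110),(27,255,255),cb);c=largest(m);x,y,ww,hh=cv2.boundingRect(c);(u,v),r=cv2.minEnclosingCircle(c);print("brass",x,y,ww,hh,u,v,r,ray(n,[(u,v)],.112), ray(n,[(u,v)],.1))
    x0,y0,x1,y1=cb;cv2.imwrite(f"pics/{n}_crop.png",cv2.resize(p[y0:y1,x0:x1,::-1],None,fx=8,fy=8,interpolation=cv2.INTER_NEAREST))
    if n=="top": print(np.round(ray(n,[(293,200)],0.112)-0,3), d[200,293])
E
python3 -c "
import cv2,numpy as np
a=cv2.imread('pics/top_crop.png');b=cv2.imread('pics/side_crop.png')
h=480;a=cv2.resize(a,(400,400));b=cv2.resize(b,(400,466));c=np.zeros((466,800,3),np.uint8);c[:400,:400]=a;c[:,400:]=b;cv2.imwrite('pics/crops.png',c)"
```

```text
top spoon len 0.2495442062612443 tail [ 0.4457174 -0.0300234] mid [0.45912253 0.06907404] yaw 1.4363402839774202
brass 288 195 12 12 293.6176452636719 200.38235473632812 6.197685718536377 [[ 0.61890872 -0.05485407  0.112     ]] [[ 0.6208538  -0.05544065  0.1       ]]
[[ 0.62  -0.053  0.112]] 1.0267196
side spoon len 0.2578564084800407 tail [ 0.44138122 -0.03960053] mid [0.45469045 0.05950983] yaw 1.4373079999600265
brass 299 210 11 9 304.0 214.0 5.385264873504639 [[ 0.61681031 -0.05779061  0.112     ]] [[ 0.62327376 -0.04971955  0.1       ]]
```

View pics/crops.png

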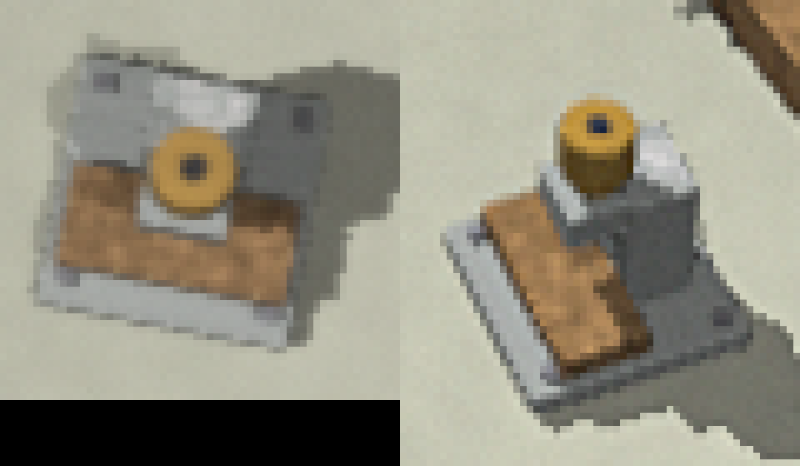

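The crops show the screw head's centre dot at top (293.95,200.05) and side (304.85,213.9). The rest's front edge runs from top crop (58,264) to (287,303). I'll compute the clamp frame from these and start the pick.

```bash
python3 - <<'E'
from h import *
print("axis top",ray("top",[(293.95,200.05)],.112),"side",ray("side",[(304.85,213.9)],.112))
cr=lambda pts:np.array(pts)/6.6667+[265,175]
for nm,pts,z in(("rest front L,R",[(58,264),(287,303)],.025),("plate FL FR BL BR",[(37,303),(285,347),(85,55),(327,97)],.012)):
    w=ray("top",cr(pts),z)[:,:2];print(nm,np.round(w,4).tolist())
    for i in range(0,len(w),2):
        e=w[i]-w[i+1];print(np.hypot(*e),"yaw y-axis",np.arctan2(e[1],e[0]))
    print("mean",w.mean(0))
# pick: 70 mm from mid toward bowl
a=np.array([np.cos(1.437),np.sin(1.437)]);g=np.array([.458,.067])+.07*a
movep([g[0],g[1],.12],[np.pi,0,1.437])
o=observe();print(g,o["time_s"],o["q"],o["eef_pos"],o["tcp_rot"])
p,d=get_image("top");cv2.imwrite("pics/pre.png",cv2.resize(p[150:320,130:370,::-1],None,fx=3,fy=3))
E
```

```text
axis top [[ 0.61969107 -0.05566848  0.112     ]] side [[ 0.61889056 -0.0587537   0.112     ]]
rest front L,R [[0.5972, -0.0068], [0.58, -0.0946]]
0.08948250554115515 yaw y-axis 1.3774263481730078
mean [ 0.58858613 -0.05071466]
plate FL FR BL BR [[0.5837, 0.0017], [0.5643, -0.0943], [0.6817, -0.0194], [0.6626, -0.1142]]
0.09798907539430429 yaw y-axis 1.370876658020786
0.09670056306714796 yaw y-axis 1.3722284597009673
mean [ 0.62309524 -0.05655574]
[0.46733782 0.13637438] 1.9167 [1.23045991e-01 8.74753864e-04 1.98416388e+00 2.60667086e-04
 1.15579507e+00 2.55428377e-01] [0.46760634 0.13710828 0.12038456] [ 3.14091863e+00 -4.22632221e-04  1.43830907e+00]
```

View pics/pre.png

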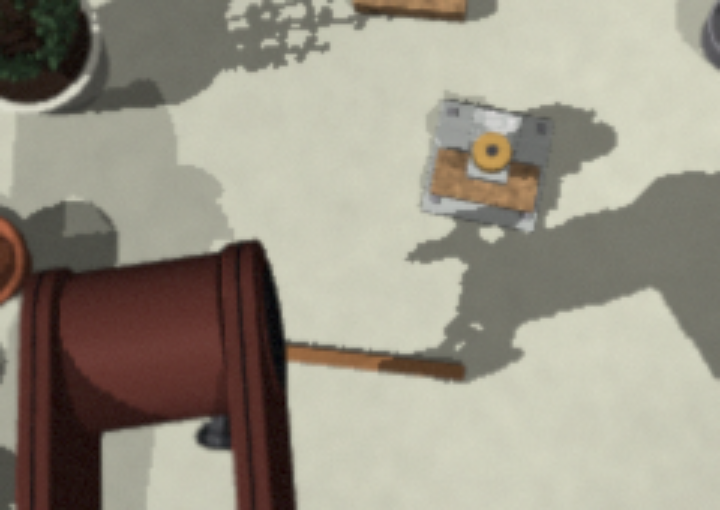

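The gripper is over the bowl end of the handle and the clamp is unchanged at the position I computed. Next I pick the spoon and carry it to the mouth of the clamp.

```bash
cat >> h.py <<'E'
A=np.array([.6192,-.0565]);YW=1.372;X=np.array([np.sin(YW),-np.cos(YW)]);Y=np.array([np.cos(YW),np.sin(YW)])
cl=lambda x,y,z:[*(A+x*X+y*Y),z]
def st(*k):
    o=observe();print(*[(i,np.round(o[i],4).tolist()) for i in("time_s","eef_pos","ft_force","opening","grasp_force")+k])
E
python3 - <<'E'
from h import *
gripper_to(.05,30)
p=[.4673,.1364]
print(move_l([*p,.006],feed=.08,max_force=6));st()
gripper_to(.0,30);st()
zg=observe()["eef_pos"][2];np.save("zg.npy",zg)
move_l([*p,zg+.06],feed=.1);st("torque")
movep(cl(-.085,.07,zg+.06),[np.pi,0,YW]);st()
move_l(cl(-.07,.07,zg+.031),feed=.1);st("q","tcp_rot")
for n in("top","side"):
    q,d=get_image(n);cv2.imwrite(f"pics/{n}1.png",q[:,:,::-1]);np.savez(n+"1.npz",p=q,d=d)
b=cv2.imread("pics/side1.png")[170:300,180:380];cv2.imwrite("pics/s1.png",cv2.resize(b,None,fx=4,fy=4))
E
```

```text
False
('time_s', 3.9833) ('eef_pos', [0.4678, 0.1365, 0.0065]) ('ft_force', [0.1452, 0.3524, -0.0242]) ('opening', 0.0501) ('grasp_force', 0.0)
('time_s', 4.4) ('eef_pos', [0.4676, 0.1365, 0.0064]) ('ft_force', [-1.1808, -0.7339, 2.9995]) ('opening', 0.0129) ('grasp_force', 30.1581)
('time_s', 5.15) ('eef_pos', [0.4668, 0.1364, 0.0659]) ('ft_force', [-0.2035, 0.3941, -0.8643]) ('opening', 0.0132) ('grasp_force', 29.6887) ('torque', [0.047, -0.0494, 0.0487])
('time_s', 5.75) ('eef_pos', [0.549, 0.0283, 0.0651]) ('ft_force', [-0.3595, 0.231, -1.0588]) ('opening', 0.0126) ('grasp_force', 29.6926)
('time_s', 6.225) ('eef_pos', [0.5636, 0.0268, 0.0369]) ('ft_force', [-0.6188, -0.1025, 0.1748]) ('opening', 0.0127) ('grasp_force', 29.6917) ('q', [-0.0923, 0.3001, 1.8266, 0.0001, 1.0165, 0.1053]) ('tcp_rot', [-3.14, 0.0001, 1.3732])
```

View pics/s1.png

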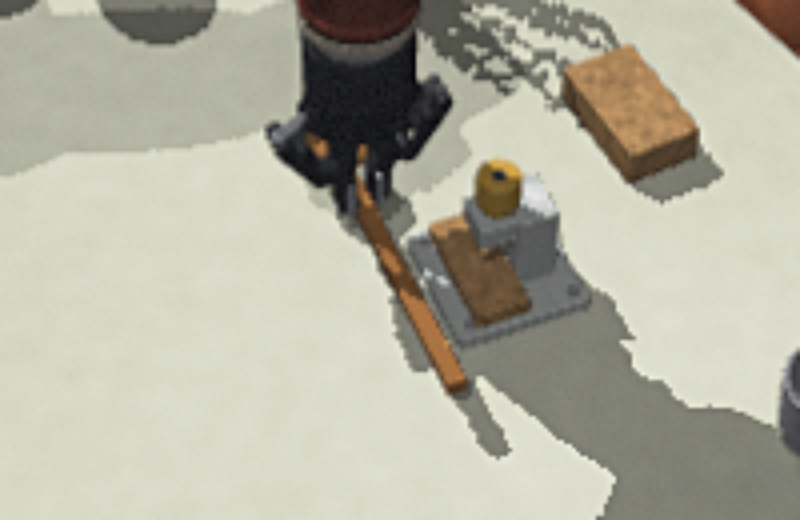

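The spoon is held level in front of the clamp, with its tail at side (294,263). I'll check its tilt and heading by depth, then decide how to lower it.

```bash
python3 - <<'E'
from h import *
for n,box in(("top",(225,190,325,260)),("side",(264,205,300,270))):
    f=np.load(n+"1.npz");p,d=f["p"],f["d"];c=get_calibration(n);T=c["world_from_camera"]
    m=mask(p,(5,90,50),(20,255,255),box);ys,xs=np.nonzero(m&(d>0).astype(np.uint8)*255)
    q=cv2.undistortPoints(np.c_[xs,ys].astype(float).reshape(-1,1,2),c["intrinsics"],c["dist_coeffs"])[:,0]
    w=(np.c_[q,np.ones(len(q))]*d[ys,xs][:,None])@T[:3,:3].T+T[:3,3]
    r=w[:,:2]-A;cx,cy,z=r@X,r@Y,w[:,2]
    k=(abs(cx+.07)<.016)&(z>.02)&(cy<.05);cx,cy,z=cx[k],cy[k],z[k]
    print(n,k.sum(),"tail y",cy.min(),"x fit",np.polyfit(cy,cx,1))
    for a in np.arange(-.11,.05,.025):
        s=(cy>a)&(cy<a+.025)
        if s.sum()>3:print("  y %.3f ztop %.4f zmed %.4f xmed %.4f"%(a,np.percentile(z[s],90),np.median(z[s]),np.median(cx[s])))
E
```

```text
top 294 tail y -0.09138887165315365 x fit [ 0.02022309 -0.06997098]
  y -0.110 ztop 0.0484 zmed 0.0441 xmed -0.0702
  y -0.085 ztop 0.0470 zmed 0.0446 xmed -0.0710
  y -0.060 ztop 0.0482 zmed 0.0448 xmed -0.0714
  y -0.035 ztop 0.0476 zmed 0.0453 xmed -0.0714
  y -0.010 ztop 0.4238 zmed 0.0484 xmed -0.0706
  y 0.015 ztop 0.4279 zmed 0.4136 xmed -0.0696
  y 0.040 ztop 0.4151 zmed 0.4144 xmed -0.0643
side 259 tail y -0.10105742461736296 x fit [-0.00471058 -0.07308525]
  y -0.110 ztop 0.0462 zmed 0.0427 xmed -0.0721
  y -0.085 ztop 0.0465 zmed 0.0439 xmed -0.0736
  y -0.060 ztop 0.0479 zmed 0.0433 xmed -0.0728
  y -0.035 ztop 0.0469 zmed 0.0443 xmed -0.0727
  y -0.010 ztop 0.0468 zmed 0.0443 xmed -0.0742
  y 0.015 ztop 0.0470 zmed 0.0442 xmed -0.0734
  y 0.040 ztop 0.0482 zmed 0.0449 xmed -0.0728
```

Level, parallel and centred in y. Now I bring it over the rest, touch down and slide back to the post.

```bash
python3 - <<'E'
from h import *
zg=float(np.load("zg.npy"))
hold(.1)
print(move_l(cl(-.024,.07,zg+.0295),feed=.08,max_force=6));st()
hold(.15)
print(move_l(cl(-.024,.07,zg+.020),feed=.015,max_force=2.5));st("torque")
z=observe()["eef_pos"][2]+.0008
move_l(cl(-.024,.07,z),feed=.02);hold(.15);st()
print(move_l(cl(.012,.07,z),feed=.025,max_force=5));st("torque")
o=observe();r=o["eef_pos"][:2]-A;print("clamp x,y",r@X,r@Y)
E
```

```text
False
('time_s', 7.15) ('eef_pos', [0.609, 0.0169, 0.0356]) ('ft_force', [-0.1768, -1.3791, -0.6037]) ('opening', 0.0127) ('grasp_force', 29.6915)
True
('time_s', 7.7333) ('eef_pos', [0.6096, 0.017, 0.0307]) ('ft_force', [0.4968, -0.0876, 4.5971]) ('opening', 0.0129) ('grasp_force', 30.3198) ('torque', [-0.0534, 0.0939, 0.0218])
('time_s', 8.1333) ('eef_pos', [0.6093, 0.0169, 0.0313]) ('ft_force', [0.2105, 0.0744, 0.9829]) ('opening', 0.0133) ('grasp_force', 29.8252)
True
('time_s', 9.2) ('eef_pos', [0.6366, 0.0115, 0.0308]) ('ft_force', [-1.1473, 0.5404, 5.0701]) ('opening', 0.0134) ('grasp_force', 30.4037) ('torque', [-0.0585, 0.2193, -0.2084])
clamp x,y 0.003665688631387376 0.07009681243788524
```

```bash
python3 - <<'E'
from h import *
gripper_to(.04);st("torque")
e=observe()["eef_pos"]
print(move_l([e[0],e[1],.2],feed=.15,max_force=8));st()
movep(cl(-.05,.17,.25),[np.pi,0,YW])
for n in("top","side"):
    q,d=get_image(n);cv2.imwrite(f"pics/{n}2.png",q[:,:,::-1]);np.savez(n+"2.npz",p=q,d=d)
a=cv2.imread("pics/top2.png")[170:240,230:330];b=cv2.imread("pics/side2.png")[180:280,230:350]
f=lambda i:cv2.resize(i,(400,int(400*i.shape[0]/i.shape[1])),interpolation=cv2.INTER_NEAREST)
a,b=f(a),f(b);c=np.zeros((max(len(a),len(b)),800,3),np.uint8);c[:len(a),:400]=a;c[:len(b),400:]=b;cv2.imwrite("pics/c2.png",c)
E
```

```text
('time_s', 9.575) ('eef_pos', [0.6358, 0.0116, 0.0298]) ('ft_force', [-0.0947, 0.0981, -0.8349]) ('opening', 0.0402) ('grasp_force', 0.0) ('torque', [-0.0082, 0.015, -0.014])
False
('time_s', 10.8583) ('eef_pos', [0.635, 0.0116, 0.1985]) ('ft_force', [1.0647, -0.307, -0.6412]) ('opening', 0.0401) ('grasp_force', 0.0)
```

View pics/c2.png

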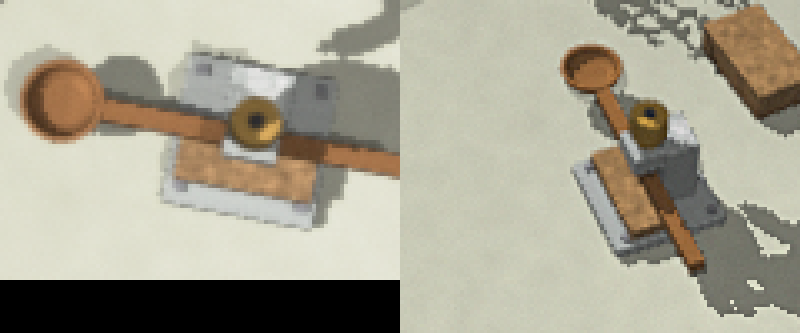

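The spoon lies on the rest through the mouth, back against the post, with its bowl at top (246,195). I'll measure its centre line before turning the screw.

```bash
python3 - <<'E'
from h import *
f=np.load("top2.npz");p=f["p"]
m=mask(p,(5,90,40),(16,255,255),(230,170,350,230));ys,xs=np.nonzero(m)
w=ray("top",np.c_[xs,ys],.039)[:,:2]-A;cx,cy=w@X,w@Y
k=((cy>.048)&(cy<.09)|(cy<-.048))&(abs(cx)<.025);print(np.polyfit(cy[k],cx[k],1),cy[k].min(),k.sum())
print("bowl end",cy[abs(cx)<.01].max())
for a,b in((.048,.07),(.07,.09),(-.07,-.048),(-.1,-.07)):
    s=k&(cy>a)&(cy<b);print(a,cx[s].min(),cx[s].max(),cx[s].mean())
print("head",ray("top",[((257/4)+230,(121/4)+170)],.112))
E
```

```text
[0.01488276 0.00223793] -0.0978744341161549 198
bowl end 0.15191128946470595
0.048 -0.0036856095544470753 0.010254361923135228 0.003287510125194202
0.07 -0.004377998932187392 0.010467934385057375 0.003315407735380245
-0.07 -0.005762422829511498 0.007811311699034999 0.0011179107541859953
-0.1 -0.005628926183019729 0.007942813944657987 0.0011327834308850057
head [[ 0.6191924  -0.05636779  0.112     ]]
```

The centre line is at x = +2.2 mm, within 0.015 rad, as it should be when flush. Next I grasp the screw head with the wrist wound back and turn the free part, reading torque.

```bash
cat >> h.py <<'E'
def turn(n,step):
    for i in range(n):
        q=observe()["q"].copy() if i==0 else q
        if i==0 and TQ is not None:q=TQ.copy()
        q[5]+=step;set_joints(q);o=observe();hold(.05);o2=observe()
        print("t %.2f cmd %.3f q6 %.3f tz %.3f / %.3f f %s op %.4f"%(o["time_s"],q[5],o2["q"][5],o["torque"][2],o2["torque"][2],np.round(o2["ft_force"],1),o2["opening"]),flush=True)
    np.save("tq.npy",q)
import os
TQ=np.load("tq.npy") if os.path.exists("tq.npy") else None
E
python3 - <<'E'
from h import *
H=[.6192,-.0564];yw=2.97
gripper_to(.065,60)
movep([*H,.2],[np.pi,0,yw]);st("q")
print(move_l([*H,.088],feed=.1,max_force=6));st()
gripper_to(0,60);st("torque","q")
np.save("tq.npy",observe()["q"])
E
python3 - <<'E'
from h import *
turn(9,.1)
E
```

```text
('time_s', 13.5333) ('eef_pos', [0.6193, -0.0561, 0.2002]) ('ft_force', [-0.26, 0.0486, 0.1798]) ('opening', 0.065) ('grasp_force', 0.0) ('q', [-0.2172, 0.2352, 1.5683, 0.0002, 1.3378, -1.6161])
False
('time_s', 14.8) ('eef_pos', [0.6199, -0.0565, 0.089]) ('ft_force', [0.2606, -0.2513, -0.0927]) ('opening', 0.0652) ('grasp_force', 0.0)
('time_s', 15.225) ('eef_pos', [0.6197, -0.0557, 0.089]) ('ft_force', [-0.5293, 3.1494, 5.9913]) ('opening', 0.0284) ('grasp_force', 59.1169) ('torque', [0.5926, 0.251, -0.0302]) ('q', [-0.2169, 0.348, 1.651, 0.0011, 1.1416, -1.6167])
t 15.47 cmd -1.517 q6 -1.519 tz -0.194 / -0.187 f [-0.3  1.3  1.4] op 0.0285
t 15.78 cmd -1.417 q6 -1.420 tz -0.255 / -0.225 f [-0.5  2.5  1.7] op 0.0281
t 16.07 cmd -1.317 q6 -1.321 tz -0.229 / -0.214 f [-0.5  3.2  1.8] op 0.0284
t 16.38 cmd -1.217 q6 -1.221 tz -0.297 / -0.187 f [0.7 3.4 2.5] op 0.0282
t 16.68 cmd -1.117 q6 -1.121 tz -0.261 / -0.201 f [-0.1  4.   2.5] op 0.0284
t 16.98 cmd -1.017 q6 -1.021 tz -0.216 / -0.163 f [1.4 5.6 2.1] op 0.0279
t 17.27 cmd -0.917 q6 -0.920 tz -0.227 / -0.282 f [1.7 5.6 1.2] op 0.0281
t 17.57 cmd -0.817 q6 -0.820 tz -0.198 / -0.249 f [0.8 5.6 2.5] op 0.0284
t 17.88 cmd -0.717 q6 -0.720 tz -0.272 / -0.291 f [1.3 5.8 2.3] op 0.0284
```

```bash
cat >> h.py <<'E'
def turn2(n,step,lim):
    q=TQ.copy();R=[]
    for i in range(n):
        q[5]+=step;set_joints(q);np.save("tq.npy",q);v=[];j=[]
        for _ in range(5):
            o=observe();v.append(o["torque"][2]);j.append(o["joint_torque"][5]);hold(.017)
        R.append([q[5],np.mean(v),np.mean(j)]);print("%.2f cmd %.3f yaw %.3f tz %.3f j6 %.3f f %s"%(o["time_s"],q[5],o["tcp_rot"][2],R[-1][1],R[-1][2],np.round(o["ft_force"],1)),flush=True)
        if len(R)>2 and np.mean([abs(r[1]) for r in R[-3:]])>lim:print("limit");break
    with open("log.txt","a") as f:np.savetxt(f,R)
E
python3 - <<'E'
from h import *
turn2(20,.05,.29)
E
```

```text
18.24 cmd -0.667 yaw 2.024 tz -0.119 j6 -0.073 f [1.9 5.6 1.4]
18.57 cmd -0.617 yaw 1.974 tz -0.103 j6 -0.068 f [1.6 5.9 1. ]
18.91 cmd -0.567 yaw 1.924 tz -0.109 j6 -0.068 f [2.1 6.1 1.2]
19.24 cmd -0.517 yaw 1.874 tz -0.100 j6 -0.068 f [2.5 5.7 1.3]
19.57 cmd -0.467 yaw 1.824 tz -0.118 j6 -0.068 f [1.6 5.7 1.7]
19.91 cmd -0.417 yaw 1.774 tz -0.108 j6 -0.068 f [1.  5.3 1.1]
20.24 cmd -0.367 yaw 1.724 tz -0.121 j6 -0.068 f [2.4 5.8 2. ]
20.57 cmd -0.317 yaw 1.674 tz -0.110 j6 -0.068 f [1.3 5.3 1.4]
20.91 cmd -0.267 yaw 1.624 tz -0.089 j6 -0.068 f [3.2 5.5 0.9]
21.24 cmd -0.217 yaw 1.574 tz -0.113 j6 -0.068 f [2.4 5.9 1.3]
21.57 cmd -0.167 yaw 1.524 tz -0.124 j6 -0.068 f [ 3.   6.5 -0.1]
21.91 cmd -0.117 yaw 1.474 tz -0.116 j6 -0.068 f [2.1 6.5 1.1]
22.24 cmd -0.067 yaw 1.424 tz -0.085 j6 -0.068 f [3.3 4.9 0.2]
22.57 cmd -0.017 yaw 1.374 tz -0.136 j6 -0.068 f [3.  5.2 1.1]
22.91 cmd 0.033 yaw 1.324 tz -0.097 j6 -0.068 f [3.7 5.8 1. ]
23.24 cmd 0.083 yaw 1.274 tz -0.100 j6 -0.068 f [3.1 7.3 0.3]
23.57 cmd 0.133 yaw 1.224 tz -0.118 j6 -0.068 f [ 3.1  5.3 -0.1]
23.91 cmd 0.183 yaw 1.174 tz -0.122 j6 -0.068 f [ 3.7  5.7 -1.1]
24.24 cmd 0.233 yaw 1.124 tz -0.113 j6 -0.069 f [ 3.5  4.1 -0.1]
24.57 cmd 0.283 yaw 1.074 tz -0.104 j6 -0.069 f [ 3.8  5.6 -0.2]
```

Joint 6's paused torque repeats very closely, so it is a good like-with-like signal. I'll go on in small steps and stop on a shift.

```bash
cat >> h.py <<'E'
def turn3(n,step,dj):
    q=TQ.copy();R=[]
    for i in range(n):
        q[5]+=step;set_joints(q);np.save("tq.npy",q);v=[];j=[]
        for _ in range(5):
            o=observe();v.append(o["torque"][2]);j.append(o["joint_torque"][5]);hold(.017)
        R.append([q[5],np.mean(v),np.mean(j)]);print("%.2f cmd %.3f q6 %.4f tz %.3f tz0 %.3f j6 %.4f j6first %.3f"%(o["time_s"],q[5],o["q"][5],R[-1][1],v[0],R[-1][2],j[0]),flush=True)
        if abs(R[-1][2]+.068)>dj:print("limit");break
E
python3 - <<'E'
from h import *
turn3(14,.05,.03)
E
```

```text
24.91 cmd 0.333 q6 0.3294 tz -0.079 tz0 -0.038 j6 -0.0687 j6first -0.012
25.24 cmd 0.383 q6 0.3794 tz -0.124 tz0 -0.105 j6 -0.0688 j6first -0.012
25.57 cmd 0.433 q6 0.4294 tz -0.115 tz0 -0.030 j6 -0.0680 j6first -0.011
25.91 cmd 0.483 q6 0.4795 tz -0.097 tz0 -0.079 j6 -0.0612 j6first -0.004
26.24 cmd 0.533 q6 0.5294 tz -0.078 tz0 -0.102 j6 -0.0496 j6first 0.007
26.57 cmd 0.583 q6 0.5794 tz -0.042 tz0 -0.006 j6 -0.0379 j6first 0.019
limit
```

The foot seated at about q6 = 0.453, and torque rises 0.234 N m/rad, close to the stated value. Five more steps should give a rise of about 0.09 N m, or 22 N.

```bash
python3 - <<'E'
from h import *
turn3(5,.05,.10)
E
```

```text
26.91 cmd 0.633 q6 0.6293 tz -0.069 tz0 -0.112 j6 -0.0262 j6first 0.031
27.24 cmd 0.683 q6 0.6793 tz -0.044 tz0 -0.016 j6 -0.0144 j6first 0.043
27.57 cmd 0.733 q6 0.7293 tz -0.048 tz0 -0.047 j6 -0.0027 j6first 0.054
27.91 cmd 0.783 q6 0.7793 tz -0.020 tz0 0.035 j6 0.0091 j6first 0.066
28.24 cmd 0.833 q6 0.8293 tz -0.023 tz0 -0.016 j6 0.0208 j6first 0.078
```

The rise is 0.089 N m, so I stop there, release and retreat.

```bash
python3 - <<'E'
from h import *
gripper_to(.065);st("torque")
e=observe()["eef_pos"];print(move_l([e[0],e[1],.22],feed=.12,max_force=8))
movep(cl(-.1,.17,.3),[np.pi,0,YW]);st()
for n in("top","side"):
    q,d=get_image(n);cv2.imwrite(f"pics/{n}3.png",q[:,:,::-1]);np.savez(n+"3.npz",p=q)
p=np.load("top3.npz")["p"]
m=mask(p,(5,90,40),(16,255,255),(230,170,350,230));ys,xs=np.nonzero(m)
w=ray("top",np.c_[xs,ys],.039)[:,:2]-A;cx,cy=w@X,w@Y
k=((cy>.048)&(cy<.09)|(cy<-.048))&(abs(cx)<.025);print(np.polyfit(cy[k],cx[k],1),cy[k].min(),k.sum())
a=cv2.imread("pics/side3.png")[130:330,180:400];cv2.imwrite("pics/c3.png",cv2.resize(a,None,fx=3,fy=3)[:600])
E
```

```text
('time_s', 28.7) ('eef_pos', [0.6195, -0.0561, 0.0889]) ('ft_force', [-0.084, -0.3341, -0.0436]) ('opening', 0.0648) ('grasp_force', 0.0) ('torque', [0.03, -0.028, 0.007])
False
('time_s', 30.8) ('eef_pos', [0.5547, 0.1293, 0.299]) ('ft_force', [0.263, -0.9983, -0.43]) ('opening', 0.0648) ('grasp_force', 0.0)
[0.01529554 0.00193748] -0.09617303369932144 200
```

View pics/c3.png

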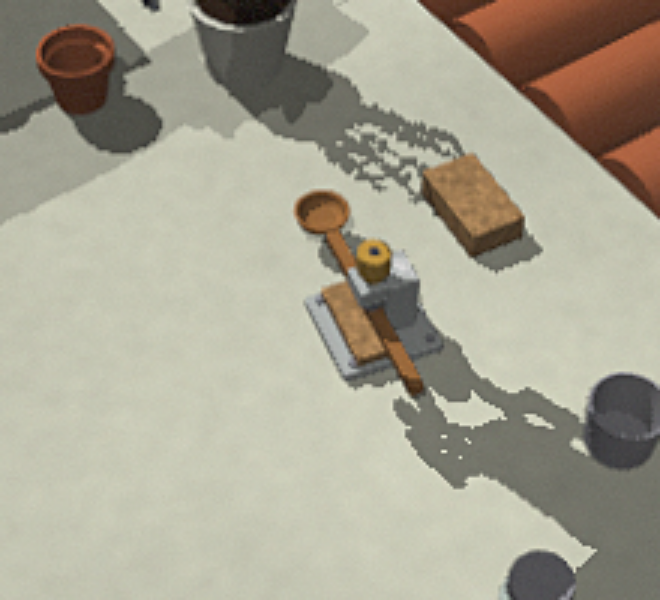

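The spoon is clamped flush at x = +1.9 mm, the bystanders in view look undisturbed and the robot is clear.

```bash
python3 -c "
from plant import *
print(job_done())"
```

```text
the job is handed in; nothing more can be done
None
```

The spoon is clamped flush against the post at about 22 N (inferred from a 0.089 N m rise in screw torque), everything is let go, and I handed the job in at about 31 s; no verdict came back.

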